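# Slide the drip tray home under the plate rack

## Task

The emptied drip tray lies beside the plate rack; put it back. With the fingertips push it, flat on the counter, through the narrow gap between the two rubber feet at the rack's open end (the end nearer the sink) until its outer end is flush with the outer faces of those feet. Push gently and do not lift the tray, do not knock the rack or its plates, and leave the glass bowl, colander and spatula where they are.

Things in the scene. Friction and masses are not known exactly. Their poses are not given: they have to be found in the camera images.
- tray: Loose white plastic drip tray, open on top, 160 wide (x) by 250 long (y) by 18 high; upright walls 3 thick, corners rounded at 14 radius, grey ribs on its floor; 0.25 to 0.5 kg, stays where it is left. Origin: centre of its underside. The same either way round; its y axis starts roughly along the rack's y axis, up to 0.2 rad askew.
- rack: Fixed steel-wire plate rack on four black rubber feet (upright cylinders 16 in diameter, 22 high). Origin: on the counter, midway between the outer faces of the two feet of its open end. y points level into the rack, x across it, z up. Feet centres at x = -91.5 and 91.5, y = 8 and 242: clear gap 167, and the rack is 250 long over its feet. No stop at the far end.
- rack_home (a point): Point on the counter in the rack's middle, 125 in from the outer faces of the open end's feet: the centre of the tray's underside lies here when the tray is home, with the tray's y axis along the rack's. Axes as the rack's.
- rack_end_wire (a point): Middle of the wire across the rack's open end, 50 above the counter and 20 in from the outer faces of the feet. The rack's wire frame (underside 46 high, 184 wide) begins here; upright wires (to 120 high) and plates (to 195 high) stand on it only from 113 in.
- plate1: Small white ceramic plate with a blue rim, 150 in diameter, 14 thick, standing loose on edge in the rack's first slot (nearest the mouth, y = 126 in the rack's frame). Origin: its centre, about 120 above the counter; its y axis is the plate's axis.
- plate2: The same with a yellow rim, in the second slot (y = 148 in the rack's frame).
- plate3: The same with a green rim, in the third slot (y = 170 in the rack's frame).
- plate4: The same with a red rim, in the fourth slot (y = 192 in the rack's frame).
- bowl: Clear glass bowl standing upside down, 132 in diameter at the rim, 62 high, loose. Origin: centre of its underside (rim) on the counter. To be left alone.
- colander: Stainless colander standing upright, 204 in diameter, 92 high, wire handles at its two sides (250 over them), loose. Origin: centre of its underside. To be left alone.
- spatula: Red silicone spatula lying flat near the sink edge, 270 long along its x axis, under 20 high, loose. Origin: centre of its underside. To be left alone.

How it is judged:
By the outcome, as a careful person would: the job done as asked, in the order asked, and still so for the second after the job is handed in, with the robot touching nothing.
It also fails if it takes over 72 s, if anything falls off the work surface, if the arm or the gripper's body presses on something with over 40 N, if the wrist force passes 120 N, or if a joint passes its speed limit or range.

## Robot

A 6-joint arm with a two-finger parallel gripper is mounted at the origin on the work surface. World frame = base frame: x ahead of the robot, y to its left, z up, the work surface at z = 0. Lengths are in m, angles in degrees, forces in N, time in s.
With the tool pointing down it reaches from about 0.325 to 0.85 m from the base axis. Payload 15.5 kg.
Tool frame: the origin (TCP) lies at the very end of the fingers, on their centre line; the grasp point (between the pads) lies arm.grip_depth behind it (arm.grip_depth is the distance from the TCP to the grasp point, in m); z points along the fingers, y is the line along which they close (so a half turn about z gives the same grasp; the last joint's range is limited). The gripper opens to 91 mm and grips with 3 to 60 N. Pads are 32 mm wide; open, the fingers measure 118 mm over their backs; the gripper's body (76 mm by 178 mm) begins 60 mm behind the grasp point.
Start: joints at [-77.149, 28.281, 77.091, -0, 74.628, -5.472], TCP at [0.196, -0.593, 0.194] pointing down, gripper open.
Joint ranges: [-166.48, 166.48], [-47.26, 123.95], [12.59, 153.08], [-70.14, 250.14], [6.76, 159.57], [-176.63, 176.63]. Speed limits (degrees/s): [108.29, 108.29, 147.25, 172.46, 172.46, 172.46].

## Interface

Orientations are given as a 3x3 rotation matrix whose columns are the frame's x, y, z axes.
In Python, from rig import arm gives the robot as it stands. Calls block until the motion is done:
- arm.move_to(position, orientation): joint-space move of the TCP to a pose.
- arm.move_l(position, orientation=None, feed=0.15): straight line of the TCP; orientation=None keeps the orientation; feed is the mean speed in m/s.
- arm.move_joints(angles): joint-space move.
- arm.grip(opening): finger opening in m; the grip force is fixed at half the most; returns when the fingers have stopped.
- arm.sleep(seconds).
- arm.solve_ik(position, orientation): joint angles nearest the present ones, or None.
- arm.snapshot(name): name is "side" or "top"; returns the picture (400x640x3 uint8, red, green, blue); there is no depth.
- arm.get_calibration(name): a dict with "intrinsics" (3x3 intrinsics, pixels), "k1" (the pictures are not rectified: a ray, as slopes to the right and down, at radius r is drawn at 1 + k1 r^2 times it, then the intrinsics apply), "cam_to_world" (4x4, takes a point from camera to world coordinates). Camera axes: x right, y down, z forward; pixel columns grow to the right and rows downward; lengths in m; the calibration is good to about 2 mm. A picture is of the moment at which its call begins. get_calibration takes no time and is no camera call.
A pose or a line that the arm cannot do raises arm.Unreachable and nothing moves.
- arm.sign_off(): hands the job in; it is judged then, once.
Readings, each from a call of its own:
- arm.current_t(): time.
- arm.current_joint_positions(): joint angles.
- arm.current_dq(): joint speeds.
- arm.current_tau(): joint torques, N m.
- arm.current_ee_pos(): TCP position.
- arm.current_tool_rot(): TCP orientation.
- arm.current_force(): force on the tool from outside, world axes, zero at the start.
- arm.current_torque(): the same for the moment, N m.
- arm.current_width(): finger opening in m.
- arm.current_grasp_force(): force on a finger pad.
Only numpy, scipy, OpenCV 4.12 (cv2) and the standard library are available. Lean on these libraries where they do the work, as an engineer would, in place of code of your own. Each camera call takes 0.05 s, during which the arm holds its last target. There are 200 camera calls.

## Working session

There is one attempt and no reset: what is moved stays moved. The work goes in short steps, each a Python script; the robot and the scene stay as the last script left them, time stands still between calls to the robot, and variables do not carry over. Pictures are saved under pics/ and viewed, at most 10 in all, crops included, and the job is handed in when it is done.

```bash
mkdir -p pics; ls
python3 - <<'E'
from rig import arm
import cv2
for n in("top","side"):
    cv2.imwrite(f"pics/{n}0.png",arm.snapshot(n)[...,::-1]); c=arm.get_calibration(n); print(c)
print(arm.current_t(),arm.grip_depth,arm.current_tool_rot())
E
```

```text
pics
{'intrinsics': array([[398.60204441,   0.        , 324.00208078],
       [  0.        , 398.60204441, 201.59618103],
       [  0.        ,   0.        ,   1.        ]]), 'k1': -0.014859731413280671, 'cam_to_world': array([[ 0.02461909, -0.99512007,  0.09555072,  0.52874315],
       [-0.99959128, -0.02311445,  0.01682221,  0.00352828],
       [-0.01453152, -0.09592581, -0.99528241,  1.53128866],
       [ 0.        ,  0.        ,  0.        ,  1.        ]])}
{'intrinsics': array([[456.45487906,   0.        , 315.91222848],
       [  0.        , 456.45487906, 199.06416027],
       [  0.        ,   0.        ,   1.        ]]), 'k1': 0.029048060413888632, 'cam_to_world': array([[ 0.96408358, -0.21650297,  0.15384836,  0.47339896],
       [-0.26503689, -0.74654168,  0.61027122, -0.78260839],
       [-0.01727132, -0.62912795, -0.77710985,  1.09057061],
       [ 0.        ,  0.        ,  0.        ,  1.        ]])}
0.1 0.0188 [[ 9.49288410e-01  3.14406512e-01 -2.45174550e-04]
 [ 3.14406588e-01 -9.49287790e-01  1.09063339e-03]
 [ 1.10161033e-04 -1.11241013e-03 -9.99999375e-01]]
```

View pics/top0.png

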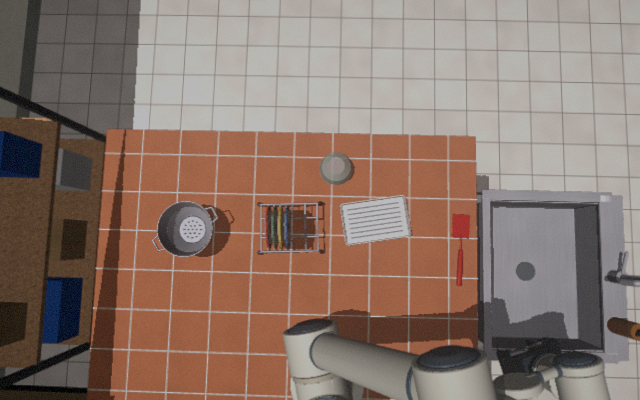

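View pics/side0.png

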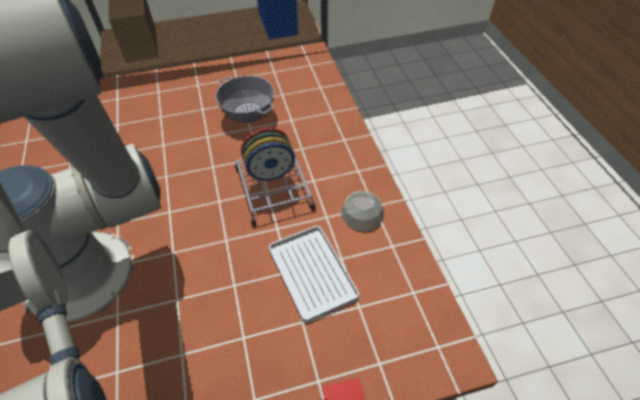

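The top view shows the tray around (376,220), rack mouth feet near (321,204) and (321,251), the bowl at (337,168) and the spatula at (460,250). The side view shows the mouth feet at about (254,222) and (312,207).

```bash
cat > h.py <<'E'
import numpy as np, cv2
from rig import arm
def ray(n,uv):
    c=arm.get_calibration(n); K=c["intrinsics"]; T=c["cam_to_world"]
    uv=np.atleast_2d(uv).astype(float)
    d=np.array([c["k1"],0,0,0,0]); d=np.asarray(d,float)
    p=cv2.undistortPoints(uv.reshape(-1,1,2),K,d).reshape(-1,2)
    r=np.c_[p,np.ones(len(p))]@T[:3,:3].T
    return T[:3,3],r
def onplane(n,uv,z):
    o,r=ray(n,uv); return (o+r*((z-o[2])/r[:,2])[:,None])[:,:2]
def proj(n,P):
    c=arm.get_calibration(n); T=np.linalg.inv(c["cam_to_world"])
    return cv2.projectPoints(np.atleast_2d(P).astype(float),cv2.Rodrigues(T[:3,:3])[0],T[:3,3],c["intrinsics"],np.array([c["k1"],0,0,0,0.]))[0].reshape(-1,2)
def tray(n,img):
    """rim outline (z=.018) of the big white blob -> centre, yaw of long axis relative to +y"""
    hsv=cv2.cvtColor(img,cv2.COLOR_RGB2HSV)
    m=cv2.inRange(hsv,(0,0,110),(180,70,255))
    box=np.zeros_like(m)
    reg=proj(n,[[.30,-.45,0],[.72,-.45,0],[.72,.15,0],[.30,.15,0]]).astype(np.int32)
    cv2.fillPoly(box,[reg],255); m=cv2.morphologyEx(m&box,cv2.MORPH_CLOSE,np.ones((5,5)))
    m=cv2.morphologyEx(m,cv2.MORPH_OPEN,np.ones((7,7)))
    cs=cv2.findContours(m,cv2.RETR_EXTERNAL,cv2.CHAIN_APPROX_NONE)[0]
    c=max(cs,key=cv2.contourArea)
    W=onplane(n,c.reshape(-1,2),.018).astype(np.float32)
    (cx,cy),(w,h),a=cv2.minAreaRect(W*1000)
    b=cv2.boxPoints(((cx,cy),(w,h),a)); e=[b[1]-b[0],b[2]-b[1]]; e=max(e,key=np.linalg.norm)
    e=e*np.sign(e[1]); yaw=np.arctan2(-e[0],e[1])
    return np.array([cx,cy])/1000,yaw,sorted((w,h))
E
python3 - <<'E'
from h import *
ims=[]
for n,(x,y,w,h) in dict(top=(240,140,200,125),side=(215,120,200,210)).items():
    im=arm.snapshot(n); print(n,tray(n,im))
    cr=cv2.resize(im[y:y+h,x:x+w],None,fx=4 if n=="top" else 2.8,fy=4 if n=="top" else 2.8,interpolation=cv2.INTER_CUBIC)
    cv2.imwrite(f"pics/{n}1.png",cr[...,::-1])
E
```

```text
top (array([ 0.61068378, -0.16628967]), np.float32(0.047619805), [182.07421875, 264.2901306152344])
side (array([ 0.61406476, -0.17618626]), np.float32(0.08869649), [186.02313232421875, 275.8715515136719])
```

View pics/top1.png

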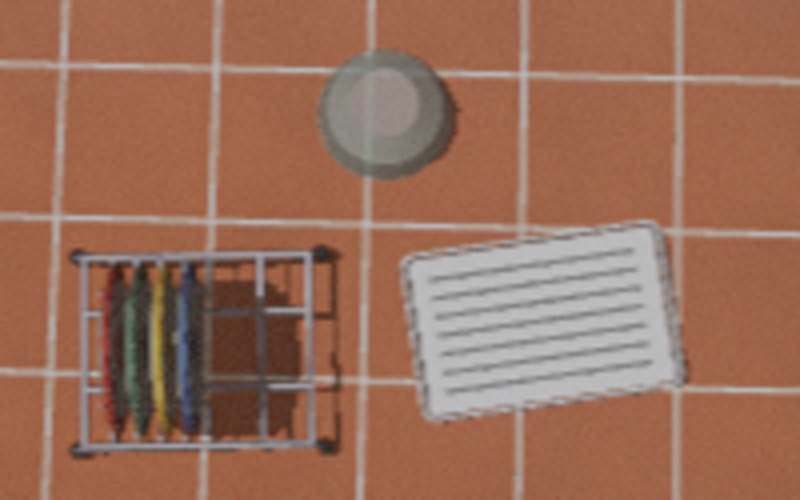

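View pics/side1.png

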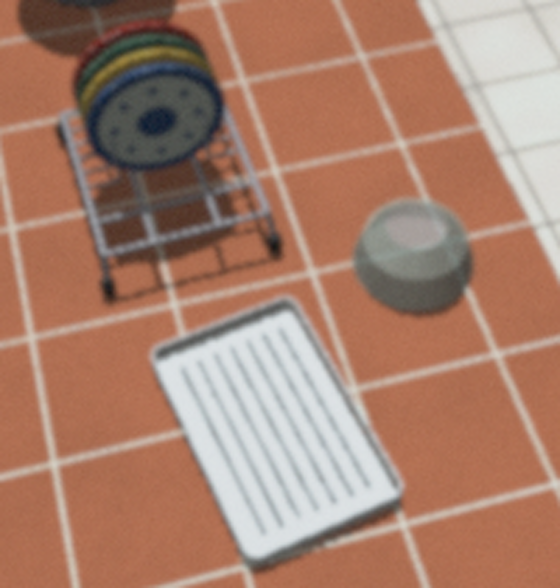

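The crops show the tray's long edges clearly, with its yaw off by about 8 degrees. The four black feet tops show in the top crop at (78,256), (322,253), (325,446) and (82,450). The bowl is at (388,115). The grout lines pollute the tray mask, so I'll refine it and fit the feet.

```bash
python3 - <<'E'
s=open('h.py').read(); s=s[:s.index('def tray')]+'''
def tray(n,img,f=4,dbg=None):
    """tray rim outline (z=.018), 4x upsampled, grout opened away: centre, yaw, sizes"""
    big=cv2.resize(img,None,fx=f,fy=f,interpolation=cv2.INTER_CUBIC)
    sat=cv2.cvtColor(big,cv2.COLOR_RGB2HSV)[...,1]
    m=((sat<75)&(big[...,2]>80)).astype(np.uint8)*255
    box=np.zeros_like(m)
    cv2.fillPoly(box,[(proj(n,[[.42,-.45,0],[.74,-.45,0],[.74,.25,0],[.42,.25,0]])*f).astype(np.int32)],255)
    m=cv2.morphologyEx(m&box,cv2.MORPH_CLOSE,np.ones((13,13)))
    m=cv2.morphologyEx(m,cv2.MORPH_OPEN,cv2.getStructuringElement(cv2.MORPH_ELLIPSE,(31,31)))
    c=max(cv2.findContours(m,cv2.RETR_EXTERNAL,cv2.CHAIN_APPROX_NONE)[0],key=cv2.contourArea)
    if dbg: 
        cv2.drawContours(big,[c],-1,(0,255,0),1); x,y,w,h=cv2.boundingRect(c); cv2.imwrite(dbg,big[y-60:y+h+60,x-60:x+w+60,::-1])
    W=onplane(n,(c.reshape(-1,2)+.5)/f-.5,.018).astype(np.float32)
    (cx,cy),(w,h),a=cv2.minAreaRect(W*1000)
    b=cv2.boxPoints(((cx,cy),(w,h),a)); e=max([b[1]-b[0],b[2]-b[1]],key=np.linalg.norm)
    e=e*np.sign(e[1])
    return np.array([cx,cy])/1000,float(np.arctan2(-e[0],e[1])),sorted((w,h))
'''
open('h.py','w').write(s)
E
python3 - <<'E'
from h import *
im=arm.snapshot("top"); print(tray("top",im,dbg="pics/tr.png"))
# feet: darkest blob near each seed
seed=np.array([[78,256],[322,253],[325,446],[82,450]])/4+[240,140]-.4
big=cv2.resize(im,None,fx=4,fy=4,interpolation=cv2.INTER_CUBIC); g=big.max(2).astype(float)
def feet(n,seed,big,r,z):
    out=[]
    for s in seed:
        u,v=((s+.5)*4-.5).round().astype(int); y,x=np.mgrid[v-r:v+r+1,u-r:u+r+1]
        w=np.clip(75-g[v-r:v+r+1,u-r:u+r+1],0,None); out.append([((x*w).sum()/w.sum()+.5)/4-.5,((y*w).sum()/w.sum()+.5)/4-.5])
    return np.array(out)
f=feet("top",seed,big,13,0); print(f)
P=onplane("top",f,.016); print(P)
print("sides",[np.linalg.norm(P[i]-P[i-3]) for i in range(4)])
# rack model order: far/+x, mouth/+x, mouth/-x, far/-x
M=np.array([[.0915,.242],[.0915,.008],[-.0915,.008],[-.0915,.242]])
def kab(M,P):
    a=M-M.mean(0);b=P-P.mean(0);t=np.arctan2((a[:,0]*b[:,1]-a[:,1]*b[:,0]).sum(),(a*b).sum());R=np.array([[np.cos(t),-np.sin(t)],[np.sin(t),np.cos(t)]])
    return R,P.mean(0)-R@M.mean(0),t
R,o,t=kab(M,P);print("rack",o,t,"res",(P-(M@R.T+o))*1000,"home",R@[0,.125]+o)
s=arm.snapshot("side"); big=cv2.resize(s,None,fx=4,fy=4,interpolation=cv2.INTER_CUBIC);g=big.max(2).astype(float)
fs=feet("side",np.array([[109,286],[273,243]])/2.8+[215,120]-.4,big,16,0);print(fs,onplane("side",fs,.011),tray("side",s))
print("bowl",onplane("top",np.array([[388,115]])/4+[240,140],.03))
y0=np.vstack([onplane("top",np.array([[312,252],[312,446]])/4+[240,140]-.4,.05)]);print("endwire",y0)
E
```

```text
(array([ 0.61598401, -0.17154384]), 0.1475422978401184, [178.18959045410156, 269.2140808105469])
[[258.35984848 203.10984848]
 [320.2451979  203.3540454 ]
 [321.17320819 251.04479522]
 [259.44012605 253.08928571]]
[[0.66255858 0.28029125]
 [0.66714184 0.04331665]
 [0.4864598  0.0352005 ]
 [0.47286091 0.2685685 ]]
sides [np.float64(0.2370189151234175), np.float64(0.18086423001674512), np.float64(0.23376388057447922), np.float64(0.19005953607299855)]
rack [0.57779216 0.03196691] 0.04430947105542147 res [[ 4.0756152   2.50887037]
 [-1.70614963 -0.69539907]
 [ 0.43220009 -0.70557016]
 [-2.80166566 -1.10790114]] home [0.57225528 0.15684422]
[[253.41154265 222.80712951]
 [312.42210099 207.10831642]] [[0.48766145 0.02993491]
 [0.66883103 0.03815592]] (array([ 0.61604626, -0.17686511]), 0.13901613652706146, [184.42062377929688, 274.5878601074219])
bowl [[ 0.79981304 -0.01755387]]
endwire [[0.66663278 0.05237248]
 [0.48687559 0.04767337]]
```

View pics/tr.png

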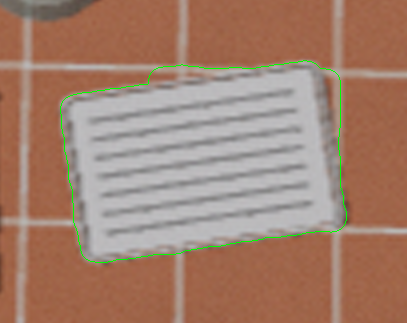

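The outline follows the tray, but grout inflates it at top-left (150,75) and at the right edge (340,80). I'll use a hole-filled mask without closing, and take the rack axis from the side rails.

```bash
python3 - <<'E'
s=open('h.py').read()
s=s.replace('''    m=cv2.morphologyEx(m&box,cv2.MORPH_CLOSE,np.ones((13,13)))
''','''    m&=box; cs=cv2.findContours(m,cv2.RETR_EXTERNAL,cv2.CHAIN_APPROX_NONE)[0]
    cv2.drawContours(m,[max(cs,key=cv2.contourArea)],-1,255,-1)
''').replace("def tray(n,img,f=4,dbg=None)","def tray(n,img,f=4,dbg=None,v=80,z=.018)").replace("big[...,2]>80","big[...,2]>v").replace("-.5,.018)","-.5,z)")
s=s.replace("(31,31)","(61,61)")
open('h.py','w').write(s)
E
python3 - <<'E'
from h import *
im=arm.snapshot("top"); s=arm.snapshot("side")
for v,z in((80,.018),(110,.018),(135,.008),(150,.004)):
    print(v,tray("top",im,v=v,z=z,dbg=f"pics/tr{v}.png"),tray("side",s,v=v,z=z))
a=[cv2.imread(f"pics/tr{v}.png") for v in(80,135)]
h=max(i.shape[0] for i in a); cv2.imwrite("pics/trc.png",np.hstack([cv2.copyMakeBorder(i,0,h-i.shape[0],0,0,0) for i in a])[:590,:800])
big=cv2.resize(im,None,fx=4,fy=4,interpolation=cv2.INTER_CUBIC).astype(float)
b=big[...,2]
# rails: per column, centroid of blue excess around expected row
for r0,r1 in((259,255),(449,446)):
    pts=[]
    for x in range(95,305,3):
        r=r0+(r1-r0)*(x-80)/245; rr=np.arange(int(r)-9,int(r)+10); col=b[rr+560,x+960]; w=np.clip(col-105,0,None)
        if w.sum()>60: pts.append([(x+960+.5)/4-.5,((rr*w).sum()/w.sum()+560+.5)/4-.5])
    P=onplane("top",np.array(pts),.049)*1000
    vx,vy,x0,y0=cv2.fitLine(P.astype(np.float32),cv2.DIST_HUBER,0,.01,.01).ravel()
    if vy<0:vx,vy=-vx,-vy
    print("rail",len(P),"yaw",np.arctan2(-vx,vy),"x at y=40,160:",[x0+vx/vy*(y-y0) for y in(40,160)])
E
```

```text
80 (array([ 0.61102075, -0.19157809]), 0.026320936158299446, [189.21209716796875, 505.6524353027344]) (array([ 0.61309619, -0.23285298]), 0.04105837270617485, [190.42926025390625, 447.894287109375])
110 (array([ 0.61221393, -0.21915149]), 0.03541964292526245, [187.56068420410156, 451.50152587890625]) (array([ 0.60988416, -0.15679048]), 0.04019435867667198, [190.3917999267578, 295.5798034667969])
135 (array([ 0.61036359, -0.1674454 ]), 0.1697905957698822, [160.36734008789062, 239.1834716796875]) (array([ 0.61163611, -0.15026715]), 0.03862109035253525, [190.76577758789062, 296.8966979980469])
150 (array([ 0.60860614, -0.1675168 ]), 0.1617864966392517, [152.9047088623047, 237.1336669921875]) (array([ 0.61658728, -0.16954825]), 0.17062020301818848, [170.45513916015625, 238.33511352539062])
rail 70 yaw 0.047138646 x at y=40,160: [np.float32(666.5087), np.float32(660.8479)]
rail 70 yaw 0.035605986 x at y=40,160: [np.float32(488.70236), np.float32(484.42783)]
```

View pics/trc.png

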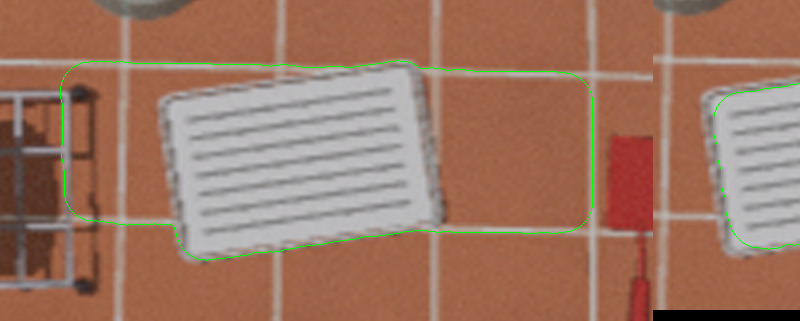

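The floor mask (v=150) is clean: 153x237 (expected 154x244), centre (0.609,-0.168), yaw 0.162. The rack axis yaw is 0.041, with rail spacing as expected. Next I'll square the tray with a two-finger push on its +x side.

```bash
cat >> h.py <<'E'
O=np.array([.5779,.030]); T=.0414
X=np.array([np.cos(T),np.sin(T)]); U=np.array([-np.sin(T),np.cos(T)])
def W(x,y,z): return [*(O+x*X+y*U),z]
def inrack(p): d=np.asarray(p)[:2]-O; return np.array([d@X,d@U])
def rot(y): y=np.array([*y,0]); z=np.array([0,0,-1.]); return np.c_[np.cross(y,z),y,z]
def look():
    c,yaw,s=tray("top",arm.snapshot("top"),v=150,z=.004); print("tray in rack",inrack(c)*1000,"dyaw",yaw-T,s)
    return inrack(c),yaw-T
E
python3 - <<'E'
from h import *
for y in (-U,U,-X,X):
    for p in (W(.15,-.2,.12),W(0,-.36,.12)): print(y,p,arm.solve_ik(p,rot(y)))
R=rot(-U)
arm.move_to(W(.15,-.2,.12),R); print(arm.current_t()); look()
arm.move_l(W(.15,-.2,.004),feed=.1); print(arm.current_ee_pos(),arm.current_force())
for x in np.arange(.14,.0999,-.01):
    arm.move_l(W(x,-.2,.004),feed=.04); print(x,arm.current_force().round(1) if hasattr(arm.current_force(),'round') else arm.current_force())
print(arm.current_t())
E
```

```text
[ 0.04138817 -0.99914314] [np.float64(0.7360491062972093), np.float64(-0.16362040227567448), 0.12] [-1.70663926e+01  4.26555752e+01  6.05585598e+01 -2.54444375e-14
  7.67858650e+01  7.05615621e+01]
[ 0.04138817 -0.99914314] [np.float64(0.5927997428882024), np.float64(-0.32969153126236583), 0.12] [-3.41218624e+01  3.65556516e+01  7.36002838e+01 -2.54444375e-14
  6.98440646e+01  5.35060923e+01]
[-0.04138817  0.99914314] [np.float64(0.7360491062972093), np.float64(-0.16362040227567448), 0.12] [-1.70663926e+01  4.26555752e+01  6.05585598e+01 -2.54444375e-14
  7.67858650e+01 -1.09438438e+02]
[-0.04138817  0.99914314] [np.float64(0.5927997428882024), np.float64(-0.32969153126236583), 0.12] [-3.41218624e+01  3.65556516e+01  7.36002838e+01 -2.54444375e-14
  6.98440646e+01 -1.26493908e+02]
[-0.99914314 -0.04138817] [np.float64(0.7360491062972093), np.float64(-0.16362040227567448), 0.12] [-1.70663926e+01  4.26555752e+01  6.05585598e+01 -2.54444375e-14
  7.67858650e+01  1.60561562e+02]
[-0.99914314 -0.04138817] [np.float64(0.5927997428882024), np.float64(-0.32969153126236583), 0.12] [-3.4121862
[... 228 characters left out ...]
8e+01 -2.54444375e-14
  7.67858650e+01 -1.94384379e+01]
[0.99914314 0.04138817] [np.float64(0.5927997428882024), np.float64(-0.32969153126236583), 0.12] [-3.41218624e+01  3.65556516e+01  7.36002838e+01 -2.54444375e-14
  6.98440646e+01 -3.64939077e+01]
2.8583Traceback (most recent call last):
  File "<stdin>", line 5, in <module>
  File "h.py", line 40, in look
    c,yaw,s=tray("top",arm.snapshot("top"),v=150,z=.004); print("tray in rack",inrack(c)*1000,"dyaw",yaw-T,s)
            ~~~~^^^^^^^^^^^^^^^^^^^^^^^^^^^^^^^^^^^^^^^^
  File "h.py", line 26, in tray
    c=max(cv2.findContours(m,cv2.RETR_EXTERNAL,cv2.CHAIN_APPROX_NONE)[0],key=cv2.contourArea)
ValueError: max() iterable argument is empty
```

Run:
```python
from h import *
arm.move_l(W(.15,-.2,.004),feed=.1); print(arm.current_ee_pos(),arm.current_force())
for x in (.14,.13,.12,.11,.1):
    arm.move_l(W(x,-.2,.004),feed=.04); print(x,np.round(arm.current_force(),1),np.round(arm.current_torque(),2))
arm.move_l(W(.097,-.2,.004),feed=.02)
arm.move_l(W(.13,-.2,.004),feed=.1); arm.move_l(W(.13,-.2,.12),feed=.2)
arm.move_to(W(0,-.42,.12),rot(X)); print(arm.current_t())
cv2.imwrite("pics/a.png",np.vstack([arm.snapshot("top")[120:320,220:540],arm.snapshot("side")[120:320,180:500]])[...,::-1])
try: look()
except Exception as e: print(e)
```

```text
[ 0.73658274 -0.1637775   0.00483227] [ 0.34829354 -0.11211143 -0.30625342]
0.14 [-0.3  0.4 -0.2] [0.06 0.03 0.04]
0.13 [0.8 0.1 0.4] [-0.   -0.01 -0.04]
0.12 [ 0.1 -0.5  0.7] [0.03 0.01 0.03]
0.11 [-0.  -0.4  0.1] [0.03 0.02 0.05]
0.1 [-0.3  0.1 -0.5] [-0.02  0.03 -0.01]
9.4833
tray in rack [  22.18694902 -198.61840275] dyaw 0.12433373973369599 [152.69158935546875, 236.74644470214844]
```

View pics/a.png

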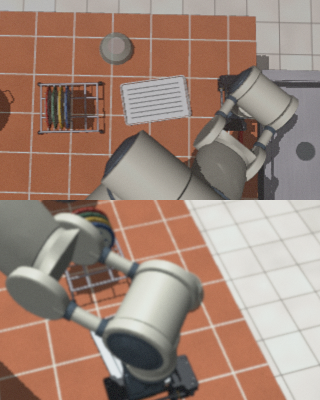

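The picture shows the tray unmoved (crop (155,100)) and the gripper staged to its right at (240,85). There was no contact, so I'll check why.

Run:
```python
from h import *
print(arm.current_ee_pos(),W(0,-.42,.12),arm.current_tool_rot(),arm.current_width())
print("tcp px",proj("top",arm.current_ee_pos()),proj("side",arm.current_ee_pos()))
for p in((.150,-.2),(.097,-.2)): print(p,W(*p,.004),proj("top",[W(*p,.004)]))
print(proj("top",[W(.0222,-.1986,.018),W(.102,-.1986,.018)]))
i=arm.snapshot("top");cv2.imwrite("pics/b.png",cv2.resize(i[150:300,340:540],None,fx=4,fy=4)[...,::-1])
```

```text
[ 0.59550064 -0.38924425  0.1198777 ] [np.float64(0.5952830333695693), np.float64(-0.38964011980609337), 0.12] [[-4.14639986e-02  9.99139993e-01 -1.09715782e-04]
 [ 9.99139988e-01  4.14640139e-02  1.41125788e-04]
 [ 1.45553676e-04 -1.03769786e-04 -9.99999984e-01]] 0.09097226232972329
tcp px [[441.55403641 223.71347369]] [[329.56217269 330.29713611]]
(0.15, -0.2) [np.float64(0.7360491062972093), np.float64(-0.16362040227567448), 0.004] [[374.39599933 187.09737005]]
(0.097, -0.2) [np.float64(0.6830945197502499), np.float64(-0.16581397553421537), 0.004] [[374.79570114 200.76963846]]
[[375.41151517 220.04476401]
 [374.80235888 199.11068555]]
```

View pics/b.png

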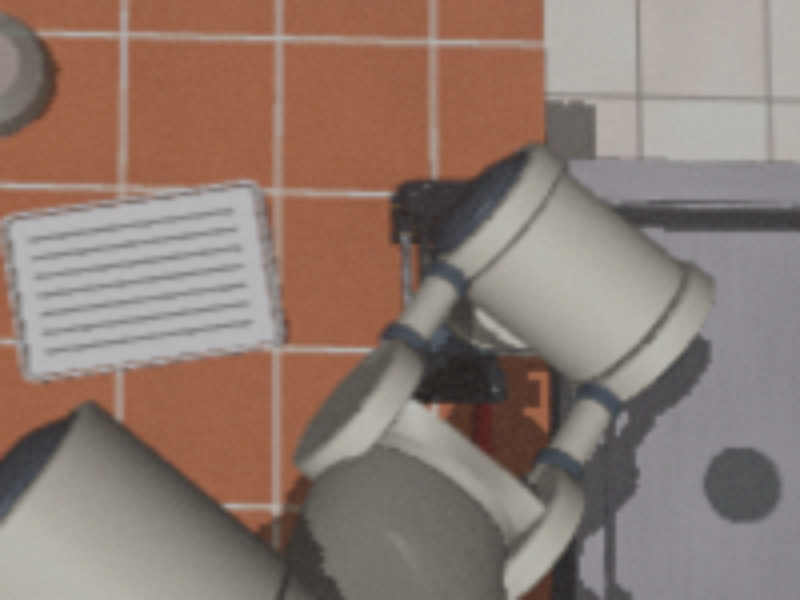

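The projected TCP agrees with the gripper's place in the picture (crop (406,295)), so the calibration is fine. I'll repeat the push while checking the pose and looking at the contact.

Run:
```python
from h import *
R=rot(-U); f=lambda:print(inrack(arm.current_ee_pos()).round(4),round(arm.current_ee_pos()[2],4),np.round(arm.current_force(),1),round(arm.current_t(),2))
arm.move_to(W(.14,-.2,.12),R);f()
arm.move_l(W(.14,-.2,.004),feed=.15);f()
for x in(.12,.11,.10): arm.move_l(W(x,-.2,.004),feed=.04);f()
a,b=arm.snapshot("top")[150:300,300:500],arm.snapshot("side")[170:320,220:420]
cv2.imwrite("pics/c.png",cv2.resize(np.vstack([a,b]),None,fx=2,fy=2)[...,::-1])
```

```text
[ 0.1398 -0.2004] 0.12 [ 0.5  0.5 -0. ] 11.44
[ 0.1407 -0.2003] 0.0051 [-0.1  0.4  0.7] 12.37
[ 0.1201 -0.2001] 0.0042 [ 0.7 -1.  -0.3] 13.02
[ 0.1098 -0.2   ] 0.004 [ 0.7  0.7 -0.2] 13.42
[ 0.0998 -0.2   ] 0.0041 [ 0.5  0.4 -0.7] 13.82
```

View pics/c.png

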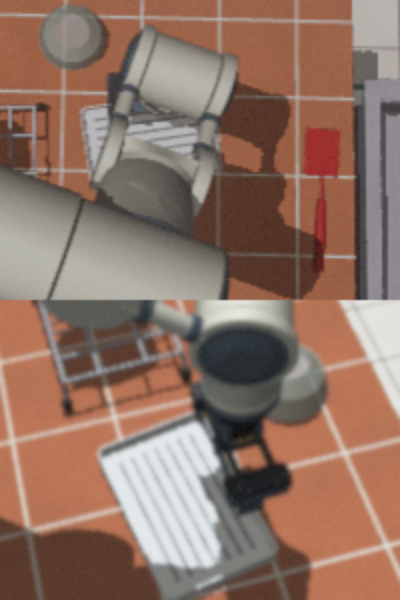

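The side view (bottom half) shows the fingers right beside the tray's +x edge, around crop (230-290,470-505), with the tray still in its initial place. I'll compare the expected fingertip pixels numerically.

Run:
```python
from h import *
s=arm.snapshot("side")
for x in(.084,.116):
  for y in(-.259,-.2455,-.1545,-.141): print((x,y),proj("side",[W(x,y,.004),W(x,y,.018),W(x,y,.07)]).round(0).tolist())
print("tray +x edge y'-.25:",proj("side",[W(.109,-.25,.018)]))
g=s.max(2)
for v in range(240,290,3): print(v,''.join('#' if p<45 else '+' if p<90 else '-' if p<150 else '.' for p in g[v,310:385]))
```

```text
(0.084, -0.259) [[340.0, 283.0], [340.0, 281.0], [340.0, 271.0]]
(0.084, -0.2455) [[338.0, 279.0], [338.0, 277.0], [338.0, 266.0]]
(0.084, -0.1545) [[327.0, 252.0], [327.0, 249.0], [327.0, 238.0]]
(0.084, -0.141) [[326.0, 248.0], [326.0, 245.0], [326.0, 235.0]]
(0.116, -0.259) [[351.0, 280.0], [351.0, 277.0], [352.0, 267.0]]
(0.116, -0.2455) [[349.0, 276.0], [349.0, 273.0], [350.0, 263.0]]
(0.116, -0.1545) [[338.0, 249.0], [338.0, 246.0], [338.0, 235.0]]
(0.116, -0.141) [[336.0, 245.0], [336.0, 242.0], [337.0, 231.0]]
tray +x edge y'-.25: [[347.47576411 275.37875437]]
240 ...............-++####++##+++++++++++####+-................................
243 .................-++########+++++-------+++--..............................
246 .................-++++++++--............--+++-.............................
249 ...................--+--+++-..............-+++--...........................
252 ....................-+++++++-.............-++##+++++--.....................
255 ...................---+++-++++++++++++++#############+-....................
258 ..............--------+++++###########################+-...................
261 ...........-----------+################################--..................
264 ............---------+++############################++-....................
267 .............---------+++##################+++++----.......................
270 ................-------+++++#####++#++++#+-................................
273 ..................-------+++++++##++#+##+--................................
276 ...................--------++++++++---------...............................
279 ....................-------------------------..............................
282 ..................----------------------------.............................
285 ..................-----------------------------............................
288 ...................-------------------------------.........................
```

The fingertips look 20-30 mm higher than the TCP implies, presumably because the open fingers swing up on a linkage, so they passed over the rim. I'll back off and probe downwards gently.

Run:
```python
from h import *
arm.move_l(W(.145,-.2,.004),feed=.1)
for z in np.arange(.001,-.032,-.003):
    arm.move_l(W(.145,-.2,z),feed=.03); F=arm.current_force(); print(round(z,3),round(arm.current_ee_pos()[2],4),np.round(F,1))
    if F[2]>2.5: break
print(arm.current_t())
```

```text
0.001 0.0007 [-0.2  0.7  0. ]
-0.002 -0.0023 [ 0.4 -1.   0.1]
-0.005 -0.0053 [-0.9  0.5  0.1]
-0.008 -0.0083 [ 0.8 -0.6  0.4]
-0.011 -0.0113 [-0.8 -0.3 -0.2]
-0.014 -0.0143 [ 0.3 -0.1  0. ]
-0.017 -0.0173 [-0.  -0.2  0.4]
-0.02 -0.0199 [ 0.8 -0.3  2.4]
-0.023 -0.02 [-13.    3.   38.6]
16.8167
```

The open tips touch the counter at TCP z = -0.020. I'll push with TCP z = -0.0155, so the tips are about 4.5 mm up.

```bash
echo "ZT=-.0155" >> h.py
python3 - <<'E'
from h import *
f=lambda:print(inrack(arm.current_ee_pos()).round(4),round(arm.current_ee_pos()[2],4),np.round(arm.current_force(),1),round(arm.current_t(),2))
arm.move_l(W(.145,-.2,ZT),feed=.05);f()
for x in(.13,.12,.11,.10): arm.move_l(W(x,-.2,ZT),feed=.03);f()
arm.move_l(W(.13,-.2,ZT),feed=.1); arm.move_l(W(.13,-.2,.09),feed=.2)
arm.move_to(W(0,-.42,.09),rot(X)); f()
look()
E
```

```text
[ 0.1451 -0.2   ] -0.0156 [0.6 0.1 0.2] 17.12
[ 0.13 -0.2 ] -0.0154 [-0.7  0.5 -0.9] 17.77
[ 0.1196 -0.2   ] -0.0155 [ 1.   0.1 -0.2] 18.25
[ 0.1096 -0.1999] -0.0155 [ 0.4  0.  -0. ] 18.73
[ 0.0996 -0.1999] -0.0155 [ 0.7  0.6 -0.3] 19.22
[ 1.000e-04 -4.196e-01] 0.0896 [ 0.7 -0.1 -0.7] 22.09
tray in rack [  -0.82517491 -190.50102801] dyaw 0.019883990740776063 [150.30653381347656, 236.54776000976562]
```

```bash
cat >> h.py <<'E'
def edges(c,dy,img=None):
    """outer rim edges by saturation profiles (top view) around pose c (rack frame), yaw dy: centre, yaw, sizes"""
    img=arm.snapshot("top") if img is None else img
    sat=cv2.cvtColor(img,cv2.COLOR_RGB2HSV)[...,1].astype(np.float32)
    ex=np.array([np.cos(dy),np.sin(dy)]); ey=np.array([-ex[1],ex[0]]); L={}
    for k,(n,t,h,l) in dict(xp=(ex,ey,.08,.105),xm=(-ex,ey,.08,.105),yp=(ey,ex,.125,.06),ym=(-ey,ex,.125,.06)).items():
        pts=[]
        for s in np.linspace(-l,l,60):
            d=np.linspace(-.012,.014,53); q=np.array([W(*(c+n*(h+e)+t*s),.018) for e in d])
            uv=proj("top",q).astype(np.float32); p=cv2.remap(sat,uv[:,:1],uv[:,1:],cv2.INTER_LINEAR).ravel()
            if p[-8:].mean()<100 or p[:8].mean()>70: continue      # grout outside / occluded
            th=(p[-8:].mean()+p[:8].mean())/2; i=np.argmax(p>th)
            pts.append([s,h+d[i]])
        pts=np.array(pts,np.float32)
        if len(pts)<12: L[k]=None; continue
        vx,vy,x0,y0=cv2.fitLine(pts,cv2.DIST_HUBER,0,.001,.01).ravel(); L[k]=(float(y0-vy/vx*x0),float(vy/vx),len(pts))
    for k,v in L.items(): print(k,v and (round(v[0]*1000,1),round(v[1],4),v[2]),end=' ')
    print(); return L
E
python3 - <<'E'
from h import *
c,d=look(); edges(c,d)
# ribs: dark thin lines -> yaw
im=arm.snapshot("top"); b=cv2.resize(im,None,fx=4,fy=4,interpolation=cv2.INTER_CUBIC)[...,1]
bh=cv2.morphologyEx(b,cv2.MORPH_BLACKHAT,np.ones((21,21)))
box=np.zeros_like(b); cv2.fillPoly(box,[(proj("top",[W(*(c+[a,e]),.004) for a,e in((-.066,-.11),(.066,-.11),(.066,.11),(-.066,.11))])*4).astype(np.int32)],255)
m=((bh>25)&(box>0)).astype(np.uint8)
for k in cv2.findContours(m,cv2.RETR_EXTERNAL,cv2.CHAIN_APPROX_NONE)[0]:
    if len(k)<200: continue
    P=np.array([inrack(p) for p in onplane("top",(k.reshape(-1,2)+.5)/4-.5,.004)],np.float32)
    vx,vy,x0,y0=cv2.fitLine(P,cv2.DIST_L2,0,.001,.01).ravel(); s=np.sign(vy); print("rib yaw",-vx/vy,"x mid",x0-vx/vy*(y0-c[1]))
E
```

```text
tray in rack [  -0.97647242 -190.55372542] dyaw 0.02496054813861847 [150.4484100341797, 236.65948486328125]
xp (81.1, -0.0022, 57) xm (80.8, -0.0016, 37) yp (127.9, 0.0139, 56) ym None 
rib yaw 0.027249357 x mid -0.05488653552957565
rib yaw 0.029873267 x mid -0.036891851709943906
rib yaw 0.02790515 x mid -0.01889784951611458
rib yaw 0.028193267 x mid -0.0008381621705236525
rib yaw 0.027182553 x mid 0.0171366708134547
rib yaw 0.027422221 x mid 0.03517004826908947
rib yaw 0.026686162 x mid 0.05320585975225964
```

Yaw measures +0.0275 from the ribs and is consistent with the rim edges, and x is centred at -0.8 mm. Next is the two-finger end push to just short of the feet, which also squares it, then another check.

```bash
cat >> h.py <<'E'
def ribs(c):
    """mean yaw and x at c[1] from the 7 ribs (rack frame)"""
    im=arm.snapshot("top"); b=cv2.resize(im,None,fx=4,fy=4,interpolation=cv2.INTER_CUBIC)[...,1]
    bh=cv2.morphologyEx(b,cv2.MORPH_BLACKHAT,np.ones((21,21)))
    box=np.zeros_like(b); cv2.fillPoly(box,[(proj("top",[W(*(c+[a,e]),.004) for a,e in((-.066,-.11),(.066,-.11),(.066,.11),(-.066,.11))])*4).astype(np.int32)],255)
    o=[]
    for k in cv2.findContours(((bh>25)&(box>0)).astype(np.uint8),cv2.RETR_EXTERNAL,cv2.CHAIN_APPROX_NONE)[0]:
        if len(k)<200: continue
        P=np.array([inrack(p) for p in onplane("top",(k.reshape(-1,2)+.5)/4-.5,.004)],np.float32)
        vx,vy,x0,y0=cv2.fitLine(P,cv2.DIST_L2,0,.001,.01).ravel(); o.append([-vx/vy,(x0+vx/vy*(c[1]-y0))*1000])
    o=np.array(o); print("ribs",len(o),"yaw",o[:,0].mean().round(4),"x",o[:,1].mean().round(2),"span",np.ptp(o[:,1]).round(1)); return o.mean(0)
def f(): print(inrack(arm.current_ee_pos()).round(4),round(arm.current_ee_pos()[2],4),np.round(arm.current_force(),1),round(arm.current_t(),2))
E
python3 - <<'E'
from h import *
arm.move_l(W(0,-.37,.03),feed=.2); arm.move_l(W(0,-.37,ZT),feed=.1);f()
for y in(-.33,-.30,-.283): arm.move_l(W(0,y,ZT),feed=.04);f()
arm.move_l(W(0,-.31,ZT),feed=.1); arm.move_l(W(0,-.42,.09),feed=.2);f()
c,d=look(); edges(c,d); ribs(c)
E
```

```text
[ 2.000e-04 -3.703e-01] -0.0153 [-0.  -0.3  0.8] 23.44
[ 0.   -0.33] -0.0155 [-0.2 -0.4 -0.1] 24.59
[-0.     -0.2998] -0.0155 [0.7 0.  0.6] 25.49
[-1.000e-04 -2.826e-01] -0.0155 [-0.4  0.1 -0. ] 26.07
[-4.000e-04 -4.188e-01] 0.0891 [-0.8 -0.7 -0.8] 27.39
tray in rack [   1.7521736  -138.78904456] dyaw 0.00727793619632721 [151.08775329589844, 236.35250854492188]
xp (81.8, 0.0118, 56) xm (80.3, -0.0086, 39) yp (128.6, -0.0049, 56) ym (125.9, 0.0092, 56) 
ribs 7 yaw -0.0001 x 2.51 span 108.0
```

The tray is now square (yaw about 0) and just outside the feet (front at y' ≈ -12 mm), but 2.5 mm off to +x. A small two-finger side nudge will centre it.

Run:
```python
from h import *
arm.move_to(W(.118,-.17,.07),rot(-U)); arm.move_l(W(.118,-.17,ZT),feed=.1);f()
arm.move_l(W(.0985,-.17,ZT),feed=.03);f()
arm.move_l(W(.118,-.17,ZT),feed=.1); arm.move_l(W(.118,-.17,.07),feed=.2)
arm.move_to(W(0,-.42,.09),rot(X));f()
c,d=look(); edges(c,d); ribs(c)
```

```text
[ 0.1185 -0.1702] -0.0148 [-0.3 -0.4  0.1] 30.32
[ 0.0984 -0.17  ] -0.0155 [ 0.9 -0.2  0.3] 31.12
[ 1.000e-04 -4.195e-01] 0.0896 [-0.9 -0.4  0.5] 33.82
tray in rack [  -1.73749379 -139.03638131] dyaw 0.007297862774133683 [152.82656860351562, 235.3706817626953]
xp (82.7, 0.0039, 56) xm (79.2, -0.0134, 36) yp (128.7, 0.0086, 56) ym (125.7, 0.0067, 56) 
ribs 7 yaw -0.001 x -0.23 span 108.1
```

Centred (x ≈ -0.1 mm, yaw ≈ -0.001). Now I'll push it in, watching the force and stopping short for a final check.

Run:
```python
from h import *
arm.move_l(W(0,-.31,ZT+.01),feed=.2); arm.move_l(W(0,-.30,ZT),feed=.08);f()
for y in list(np.arange(-.28,-.03,.02))+[-.026]:
    arm.move_l(W(0,y,ZT),feed=.05); F=arm.current_force(); print(round(y,3),np.round(F,1))
    if np.hypot(F[0],F[1])>6: print("STOP"); break
f(); arm.move_l(W(0,-.045,ZT),feed=.1); arm.move_l(W(0,-.30,.09),feed=.2); arm.move_to(W(0,-.42,.09),rot(X)); f()
L=edges(np.array([0,.119]),0.)
im=arm.snapshot("top")[185:270,240:360]; im2=arm.snapshot("side")[140:260,220:345]
a=cv2.resize(im,(640,453),interpolation=cv2.INTER_CUBIC)
cv2.imwrite("pics/d.png",a[...,::-1]); print(proj("top",[W(-.08,0,.018),W(.08,0,.018),W(-.0915,0,.018),W(.0915,0,.018)]))
```

```text
[-0.0003 -0.2997] -0.0158 [-0.3 -0.3  0.1] 35.17
-0.28 [0.2 0.  0. ]
-0.26 [-0.9 -0.9 -0.8]
-0.24 [-0.1 -0.5  0. ]
-0.22 [ 0.4 -0.3  0.2]
-0.2 [ 0.4 -0.7  0.6]
-0.18 [-0.1  0.5 -0.4]
-0.16 [-0.4  0.1  0.2]
-0.14 [-0.5 -0.3 -0.5]
-0.12 [ 0.1  0.6 -0.5]
-0.1 [ 0.1 -0.1  1. ]
-0.08 [ 0.1 -0.2 -0.1]
-0.06 [-0.1 -0.4  0.3]
-0.04 [-0.1  0.5 -1. ]
-0.026 [-0.2 -0.2  0.2]
[-0.0001 -0.0255] -0.0155 [-0.2 -0.2  0.2] 42.75
[-3.0e-04 -4.2e-01] 0.0894 [-0.2 -0.7  0.3] 45.17
xp None xm None yp (127.5, -0.0, 56) ym (126.0, -0.0082, 56) 
[[323.49360215 248.04601459]
 [322.79440872 205.79916133]
 [323.54440336 251.11453367]
 [322.74470478 202.79495419]]
```

Run:
```python
from h import *
arm.move_l(W(0,-.07,.0),feed=.25); arm.move_l(W(0,-.05,ZT),feed=.1)
arm.move_l(W(0,-.0205,ZT),feed=.03);f()
arm.move_l(W(0,-.045,ZT),feed=.1); arm.move_l(W(0,-.30,.09),feed=.25); arm.move_to(W(0,-.42,.09),rot(X)); f()
edges(np.array([0,.125]),0.)
im=arm.snapshot("top"); a=cv2.resize(im[192:262,295:345],(400,560),interpolation=cv2.INTER_CUBIC)
s=arm.snapshot("side"); b=cv2.resize(s[185:245,235:335],(400,240),interpolation=cv2.INTER_CUBIC)
b=cv2.copyMakeBorder(b,0,320,0,0,cv2.BORDER_CONSTANT); cv2.imwrite("pics/e.png",np.hstack([a,b])[...,::-1])
print((proj("top",[W(x,y,z) for x in(-.0915,.0915) for y,z in((0,.022),(.016,.022))])-[295,192])*8)
print((proj("side",[W(x,0,z) for x in(-.08,.08) for z in(.0,.018)]+[W(x,0,.011) for x in(-.0915,.0915)])-[235,185])*4)
```

```text
[-0.     -0.0205] -0.0155 [-0.3  0.2  0.4] 48.45
[-2.000e-04 -4.196e-01] 0.0893 [-0.3  0.8 -0.2] 50.64
xp None xm None yp (126.4, 0.0145, 56) ym (127.6, -0.0039, 57) 
[[228.22183732 473.15228356]
 [194.19551114 473.71256457]
 [221.8089684   85.57777799]
 [188.17071448  86.18530362]]
[[ 90.09633388 160.30679704]
 [ 87.21849097 145.85796049]
 [297.59282888 105.51231082]
 [296.90764154  90.81307609]
 [ 72.97304154 155.55851691]
 [311.83970957  92.70782354]]
```

View pics/e.png

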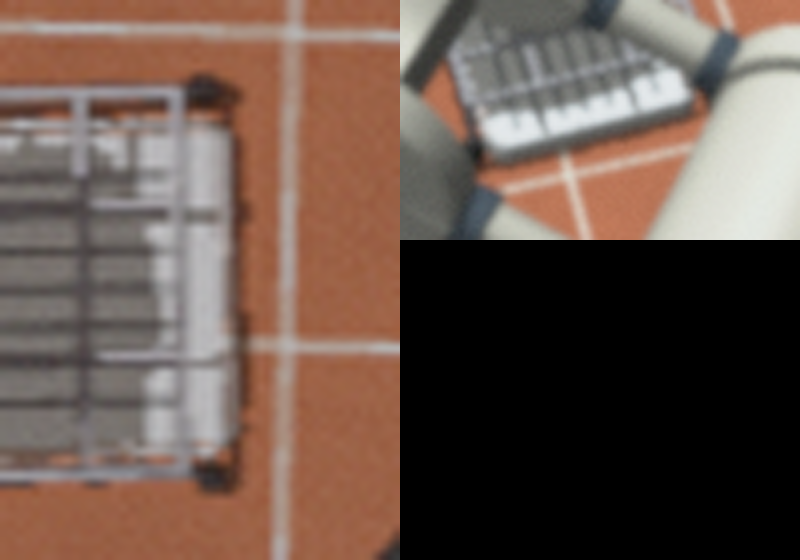

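The top view shows the tray between the feet. Its outer end is at column about 232-236, and the feet (upper at (205,90), lower at (213,475)) end at about 225-235, blended with shadow. The side view agrees that it is near flush, so I'll compare profiles numerically.

Run:
```python
from h import *
im=arm.snapshot("top")
def prof(x,z,lab):
    ys=np.arange(.020,-.0161,-.002); uv=proj("top",[W(x,y,z) for y in ys]).astype(np.float32)
    p=cv2.remap(im,uv[:,:1],uv[:,1:],cv2.INTER_LINEAR).reshape(-1,3); print(lab,' '.join(f"{int(y*1000)}:{a[0]}/{a[2]}" for y,a in zip(ys,p.astype(int))))
for x in(.094,.0915,.089,-.089,-.0915,-.094): prof(x,.022,f"foot {x}")
for x in(.07,.03,0,-.03,-.07): prof(x,.018,f"tray {x}")
```

```text
foot 0.094 20:106/71 18:87/55 16:75/50 14:62/44 12:61/45 10:60/46 8:63/46 6:67/44 4:77/40 2:87/39 0:100/43 -1:114/48 -3:130/54 -5:143/61 -7:153/69 -9:157/71 -11:158/70 -13:158/71 -15:159/73
foot 0.0915 20:107/94 18:79/65 16:72/60 14:65/55 12:62/52 10:60/49 8:57/43 6:58/39 4:65/38 2:73/38 0:84/39 -1:95/41 -3:106/45 -5:122/52 -7:139/61 -9:149/65 -11:155/68 -13:157/70 -15:158/72
foot 0.089 20:108/102 18:76/65 16:68/56 14:61/48 12:57/44 10:53/40 8:53/36 6:54/34 4:62/35 2:70/36 0:79/37 -1:87/39 -3:95/40 -5:110/47 -7:131/56 -9:145/62 -11:155/67 -13:158/70 -15:159/72
foot -0.089 20:110/100 18:91/78 16:77/63 14:70/57 12:63/51 10:57/45 8:58/42 6:62/40 4:70/40 2:79/40 0:85/41 -1:93/43 -3:115/53 -5:136/62 -7:149/66 -9:157/69 -11:158/69 -13:158/71 -15:158/76
foot -0.0915 20:114/88 18:97/74 16:83/66 14:72/62 12:63/57 10:56/50 8:54/46 6:55/44 4:63/42 2:72/40 0:82/41 -1:93/43 -3:117/54 -5:137/63 -7:149/67 -9:157/69 -11:159/69 -13:159/71 -15:158/76
foot -0.094 20:141/71 18:125/64 16:104/59 14:81/56 12:69/54 10:62/52 8:60/49 6:59/46 4:66/44 2:74/42 0:82/39 -1:91/38 -3:115/49 -5:137/59 -7:150/68 -9:15
[... 383 characters left out ...]
-3:88/50 -5:93/45 -7:101/44 -9:122/53 -11:138/61 -13:150/67 -15:157/70
tray 0 20:158/157 18:169/170 16:181/182 14:183/185 12:185/186 10:184/184 8:182/181 6:173/170 4:162/156 2:143/127 0:125/101 -1:112/80 -3:109/64 -5:123/59 -7:137/60 -9:151/67 -11:157/70 -13:156/70 -15:157/71
tray -0.03 20:162/161 18:173/173 16:183/184 14:183/185 12:184/185 10:184/184 8:183/182 6:181/178 4:174/168 2:161/150 0:142/126 -1:118/97 -3:106/79 -5:101/68 -7:116/79 -9:139/100 -11:154/113 -13:167/125 -15:169/126
tray -0.07 20:151/150 18:161/160 16:170/170 14:179/179 12:183/183 10:182/183 8:175/175 6:164/162 4:148/141 2:130/116 0:119/100 -1:111/85 -3:112/69 -5:113/54 -7:129/58 -9:143/62 -11:149/65 -13:153/68 -15:154/70
```

The tray end (y' ≈ 0.5 mm) and the feet's outer faces (≈ 0-1 mm) agree in the same view, so it is flush. The robot is clear, so I'm handing in.

```bash
python3 -c "
from rig import arm
print(arm.current_t(),arm.sign_off())"
```

```text
the job is handed in; nothing more can be done
50.8417 None
```

The drip tray is back in the rack, pushed flat between the feet until its outer end was flush with their outer faces to within about 1–2 mm by camera, and handed in at 50.8 s with the arm clear; one probing step pressed the fingertips on the counter with about 39 N.

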